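# Gather the nuts in the tote's pick-out corner

## Robot

A 6-joint arm with a two-finger parallel gripper is mounted at the origin on the work surface. World frame = base frame: x ahead of the robot, y to its left, z up, the work surface at z = 0. Lengths are in mm, angles in rad, forces in N, time in s.
With the tool pointing down it reaches from about 350 to 925 mm from the base axis. Payload 6.4 kg.
Tool frame: the origin (TCP) lies midway between the tips of the shut fingers; the grasp point (between the pads) lies 19 mm behind it (env.grasp_offset is the distance from the TCP to the grasp point, in mm); z points along the fingers, y is the line along which they close (so a half turn about z gives the same grasp; the last joint's range is limited). The gripper opens to 85 mm and grips with 20 to 120 N. Pads are 22 mm wide; open, the fingers measure 114 mm over their backs; the gripper's body (76 mm by 85 mm) begins 54 mm behind the grasp point. The pads swing forward as they close: fully open they stand 13 mm farther back than shut.
Start: joints at [1.136, 0.245, 1.558, -0, 1.339, -0.174], TCP at [167.601, 628.032, 231.29] pointing down, gripper open.
Joint ranges: [-3.13, 3.13], [-1.02, 2.26], [0.13, 2.54], [-0.95, 4.09], [0.21, 2.88], [-2.74, 2.74]. Speed limits (rad/s): [2.57, 2.57, 3.14, 3.14, 3.14, 3.14].

## Interface

Orientations are given as a 3x3 rotation matrix whose columns are the frame's x, y, z axes.
In Python, from workcell import readout, cams, finish_job, env gives the robot as it stands.
- The arm moves only by the shell command python3 -m inch 'ROWS' [OPENING] [FORCE]. ROWS is a JSON object of lists of equal length, an entry for each row: "delta_pos": the shift along the tool's x, y, z in mm, a list of three; "angular": the turn, a rotation vector about the tool's x, y, z in units of 5 degrees (1.0 is 5 degrees), a list of three. In form: {"delta_pos": [[tx, ty, tz], ...], "angular": [[wx, wy, wz], ...]}. A call has 1 to 20 rows; each row is the pose to reach, as a shift and turn from the pose commanded when the call began, along the tool's axes at that moment; what a row does not reach only later rows make up. A row lasts 1/10 s, in which the tool goes at most 50 mm and 8.59 degrees, less where a joint would pass 70% of its speed; a pose out of reach is approached as far as the arm can. A call with a gripper value outside its range is refused whole. OPENING is the finger opening in mm, from 0 to 85.4, set as the call begins (- or left out, the last holds). The fingers move at their own pace and stop on an object; FORCE is the grip in N (left out, the last holds). Time passes only in rows, so rows that repeat a pose let the fingers close. It gives the time, the measured TCP pose, the force, the opening and the grip force at its end, in the units of the state.
- readout.sense(): the state, without advancing time (a new reading comes with each control period).
- cams.camera(name): name is "scene" or "top" or "wrist"; returns a dict with "img" (384x512x3 uint8, red, green, blue), "range_z" (384x512 float32, mm along the optical axis (not along the pixel's ray), 0 where there is no reading), "K" (3x3 intrinsics, pixels), "k1" (the pictures are not rectified: a ray, as slopes to the right and down, at radius r is drawn at 1 + k1 r^2 times it, then the intrinsics apply), "eye" and "orientation" of the camera in the world. Camera axes: x right, y up, looking along -z (the intrinsics and any distortion apply to the point x, -y, -z); pixel columns grow to the right and rows downward; lengths in mm; the calibration is good to about 2 mm. A picture is of the moment at which its call begins.
- finish_job(): hands the job in; it is judged then, once.
The state is a dict: "time": time; "q": joint angles; "qd": joint speeds; "tau": joint torques, N m; "ee_pos": TCP position; "tcp_rot": TCP orientation; "ft_force": force on the tool from outside, world axes, zero at the start; "torque": the same for the moment, N m; "grip_width": finger opening in mm; "finger_force": force on a finger pad.
Only numpy, scipy, OpenCV 4.12 (cv2) and the standard library are available. Lean on these libraries where they do the work, as an engineer would, in place of code of your own. Each camera call takes 0.05 s, during which the arm holds its last target. There are 200 camera calls.

## Task

Take the plywood tote by its carrying bar and draw it out from under the low shelf, keeping it level and without bumping the shelf or disturbing anything around it, until no part of it is under the board. Then lift it and tip it towards its cut-down corner until all three steel nuts have slid into that corner, ready to be picked out, without spilling any. Finish while still holding it by the bar, at rest in the air with every part at least 5 cm off the bench, the tote tilted by about 30 degrees with the cut-down corner lowest.

Things in the scene. Friction and masses are not known exactly. Their poses are not given: they have to be found in the camera images.
- tote: open plywood tote with a carrying bar, 230 (x) x 170 (y) mm, 0.45 kg. Origin: centre of its underside; x along its length into the shelf, y left, z up. Walls 8 thick, 45 high, floor 6, white inside. A post 44 wide, 8 thick in the middle of each short end rises to 112 mm and carries the bar. Starts on the bench, its far end 35 to 65 mm under the shelf board
- bar_mid (a point): middle of the tote's carrying bar, 99 mm above the centre of the tote's underside. The bar runs along the tote's x from post to post: 214 mm long, 14 wide (y), 26 high (86 to 112 mm above the underside), with 41 mm free between it and the wall tops. The tote balances here
- pick_corner (a point): the tote's cut-down corner, near right (-x, -y), where both walls are only 26 mm high over the last 50 mm: the point where these walls and the inner floor meet, at (-107, -77, 6) mm in the tote's frame
- shelf: fixed low plywood shelf on the bench: board 160 (x) x 360 (y) x 18 mm, underside 135 mm up, on side panels 18 thick, as deep as the board (324 mm clear between). Origin: on the bench under the board's centre; x points into it, away from the robot: front edge at x = -80 mm. Stock stands on the board's back half, up to 203 mm above the bench
- nut0: plated steel flanged nut 1 of 3, loose on the tote's floor: flange 22 mm diameter x 5 mm, collar 14 mm diameter, 13 mm high in all, 22 g; origin at the centre of its underside, z along its axis. It starts flat, flange down; on the tote's floor it starts to slide at a tilt of about 12 degrees (10 to 14)
- nut1: plated steel flanged nut 2 of 3, loose on the tote's floor: flange 22 mm diameter x 5 mm, collar 14 mm diameter, 13 mm high in all, 22 g; origin at the centre of its underside, z along its axis. It starts flat, flange down; on the tote's floor it starts to slide at a tilt of about 12 degrees (10 to 14)
- nut2: plated steel flanged nut 3 of 3, loose on the tote's floor: flange 22 mm diameter x 5 mm, collar 14 mm diameter, 13 mm high in all, 22 g; origin at the centre of its underside, z along its axis. It starts flat, flange down; on the tote's floor it starts to slide at a tilt of about 12 degrees (10 to 14)
- glue: bystander: white glue bottle, 60 mm diameter, 170 mm high, standing to the left, in front of the shelf's left end; origin at the centre of its underside
- jar: bystander: closed glass jar, 56 mm diameter, 75 mm high, standing under the shelf behind the tote; origin at the centre of its underside
- offcut: bystander: wooden offcut 100 x 50 x 35 mm lying left of the tote; origin at the centre of its underside, x along its length
- tape: bystander: tape measure in a grey case 70 x 36 x 65 mm standing right of the tote; origin at the centre of its underside
- pushstick: bystander: flat light wooden push stick about 270 mm long and 12 mm thick lying to the right; origin on the bench under its blade, x along its length
- driver: bystander: screwdriver lying to the left; origin on the bench under it, x along its length

How it is judged:
By the outcome, as a careful person would: the job done as asked, in the order asked, and still so for the second after the job is handed in, while the arm keeps its last pose, push and grip.
It also fails if it takes over 42 s, if anything falls off the work surface, if the arm or the gripper's body presses on something with over 40 N, if the wrist force passes 120 N, or if a joint passes its speed limit or range.

## Working session

There is one attempt and no reset: what is moved stays moved. The work goes in short steps, Python scripts to look and compute and a shell command to move; the robot and the scene stay as the last step left them, time stands still between calls to the robot, and variables do not carry over. Pictures are saved under pics/ and viewed, at most 10 in all, crops included, and the job is handed in when it is done.

```bash
mkdir -p pics; ls; cat > h.py <<'E'
import numpy as np, cv2
from workcell import readout, cams, finish_job, env
def pts(c):
    h,w=c["range_z"].shape; K=c["K"]; k1=c["k1"]
    u,v=np.meshgrid(np.arange(w),np.arange(h))
    D=np.array([k1,0,0,0,0],float)
    p=cv2.undistortPoints(np.stack([u,v],-1).reshape(-1,1,2).astype(np.float64),np.array(K,float),D).reshape(h,w,2)
    z=c["range_z"].astype(float)
    P=np.stack([p[...,0]*z,-p[...,1]*z,-z],-1)
    W=P@np.array(c["orientation"]).T+np.array(c["eye"])
    W[z==0]=np.nan
    return W
E
python3 - <<'E'
from h import *
a=[]
for n in("top","scene"):
    c=cams.camera(n); np.savez(n+"0.npz",**c); print(n,c["eye"],c["k1"])
    im=cv2.cvtColor(c["img"],cv2.COLOR_RGB2BGR); a.append(im)
cv2.imwrite("pics/a.png",cv2.resize(a[0],(800,600))); cv2.imwrite("pics/b.png",cv2.resize(a[1],(800,600)))
s=readout.sense(); print(s)
E
```

```text
pics
top [ 391.51318096   65.3760618  1338.06162562] -0.12619131979182244
scene [181.52464789 675.10002893 929.89603881] -0.004207632035184408
{'time': 0.1, 'q': array([ 1.13587433e+00,  2.45736341e-01,  1.55890522e+00, -2.18965311e-05,
        1.33868090e+00, -1.74085217e-01]), 'qd': array([ 0.00019822, -0.00278196, -0.00338559, -0.00021397,  0.00181867,
        0.00091852]), 'tau': array([-3.94900244e-04, -4.30676293e+01, -3.27127934e+01, -1.83812476e-04,
        2.75113380e-03,  1.66774652e-05]), 'ee_pos': array([167.40352497, 627.55385218, 230.28850873]), 'tcp_rot': array([[-9.66175725e-01,  2.57883627e-01, -7.09512599e-04],
       [ 2.57884453e-01,  9.66174477e-01, -1.57774929e-03],
       [ 2.78637255e-04, -1.70735533e-03, -9.99998504e-01]]), 'ft_force': array([-0.10588768,  0.75673985, -0.48854639]), 'torque': array([-0.00323376, -0.0204452 ,  0.038422  ]), 'finger_force': 0.0, 'grip_width': 85.33093264236581}
```

View pics/a.png

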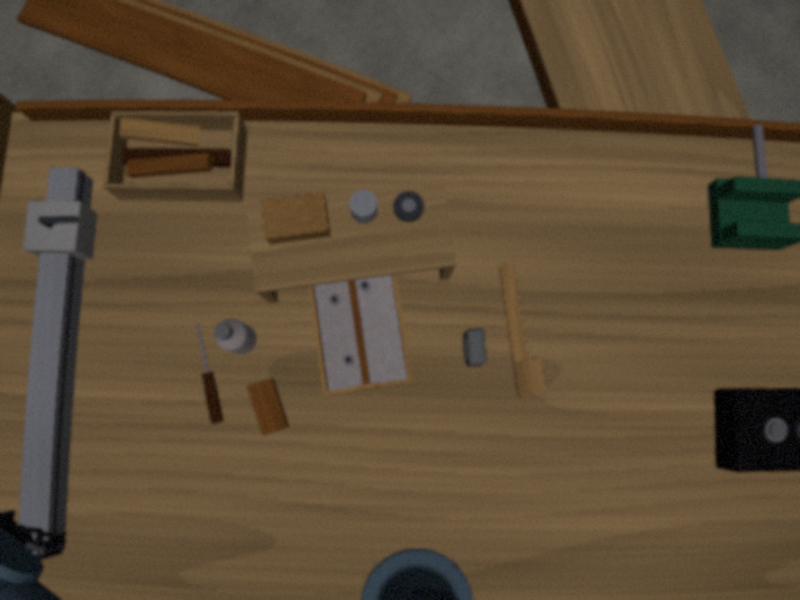

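View pics/b.png

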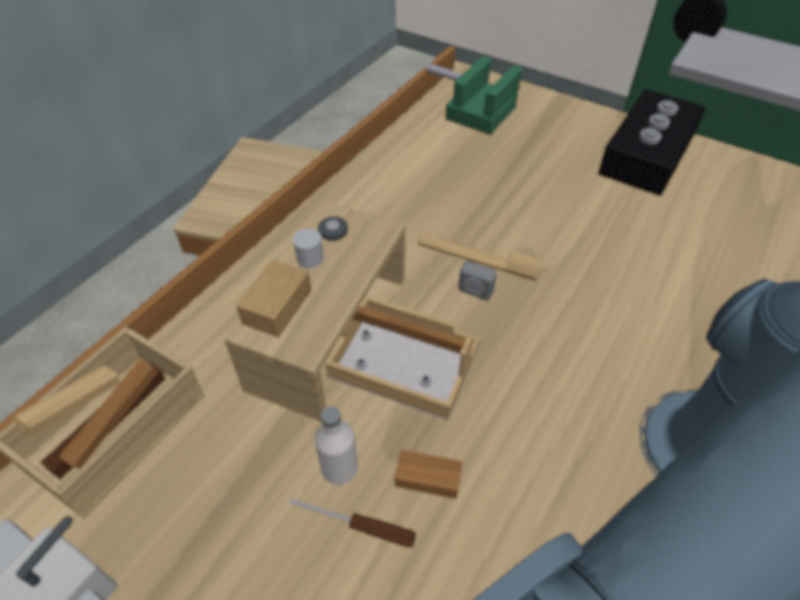

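The top view (800x600) shows the tote at about (362,332), with the reddish bar running from (352,280) to (366,385). The shelf's front edge runs from (258,292) to (453,265). The glue is at (236,336), the offcut at (268,405) and the tape at (475,347). The nuts are at (335,299), (365,286) and (348,359). The scene view agrees.

```bash
python3 - <<'E'
from h import *
c=dict(np.load("top0.npz")); W=pts(c); img=c["img"].astype(int)
v,u=np.mgrid[:384,:512]
roi=(u>185)&(u<280)&(v>165)&(v<255)
Z=W[...,2]
def rect(m,n):
    p=W[m][:,:2].astype(np.float32); r=cv2.minAreaRect(p); print(n,len(p),np.round(r[0],1),np.round(r[1],1),round(r[2],1),"z",np.round(np.nanpercentile(Z[m],[5,50,95]),1)); return p
bar=roi&(Z>100)&(Z<122)
x=W[...,0]; red=(img[...,0]-img[...,2]>50)
print("bar hues",img[bar].mean(0))
p=rect(bar&(abs(u-229)<12),"bar")
l=cv2.fitLine(p,cv2.DIST_HUBER,0,0.01,0.01).ravel(); print("barline",l,np.degrees(np.arctan2(l[1],l[0])))
t=(p-l[2:])@l[:2]; print("t range",np.percentile(t,[0,1,99,100]))
rect(roi&(Z>35)&(Z<60)&(u>195)&(u<265),"walls")
sh=(Z>143)&(Z<163)&(u>150)&(u<300)&(v>140)&(v<200)
p=rect(sh,"shelf")
# front edge: per y bin min x
e=[]
for y in np.arange(p[:,1].min()+8,p[:,1].max()-8,8):
    q=p[abs(p[:,1]-y)<4]; 
    if len(q)>3:e.append((y,q[:,0].min()))
e=np.array(e); f=np.polyfit(e[:,1-1],e[:,1],1); print("shelf front x=a*y+b",f,"yrange",p[:,1].min(),p[:,1].max(),"resid",np.std(e[:,1]-np.polyval(f,e[:,0])))
for n,(a,b,cc,d,lo,hi) in dict(glue=(136,165,200,230,30,200),offcut=(155,187,238,282,20,50),tape=(292,314,205,238,35,80),bench=(200,260,262,300,-20,20)).items():
    rect((u>a)&(u<b)&(v>cc)&(v<d)&(Z>lo)&(Z<hi),n)
# nuts: dark in white
m=roi&(Z<30)&(img.sum(-1)<img[roi&(Z<30)].sum(-1).mean()*0.75)
nn,lab,st,ce=cv2.connectedComponentsWithStats(m.astype(np.uint8))
for i in range(1,nn):
    if st[i,4]>5: print("dark",ce[i],st[i,4],np.nanmedian(W[lab==i],0))
E
```

```text
bar hues [86.72584856 61.51958225 41.68668407]
bar 377 [506.6 112.5] [198.8  36.9] 5.3 z [106.  110.2 114.3]
barline [9.8614872e-01 1.6586369e-01 5.0340460e+02 1.1704052e+02] 9.547412
t range [-95.73480988 -95.06041046 100.17130676 101.99526215]
walls 415 [512.3 118.8] [210.5 170.8] 9.7 z [37.9 43.2 47.6]
shelf 4358 [663.7 134.7] [129.4 363.2] 8.3 z [147.3 151.2 155.2]
shelf front x=a*y+b [-1.53525671e-01  6.21143132e+02] yrange -51.53865 320.34326 resid 2.3126973477599457
glue 438 [499.4 350.2] [56.5 58.9] 65.0 z [ 45.2 113.9 169.2]
offcut 551 [370.8 292.8] [98.6 49. ] 20.2 z [27.9 32.5 37. ]
tape 311 [ 492.  -100.3] [68.8 38.3] 3.4 z [50.5 62.  67. ]
bench 2175 [311.4 115.5] [108.8 176.3] 1.3 z [-6.4 -1.9  2.5]
dark [233. 182.] 9 [611.61339085 113.37242766  18.27774035]
dark [213.28571429 191.        ] 7 [582.81498054 173.60471235  16.92002276]
dark [222.63636364 229.90909091] 11 [464.34076425 140.04793497  16.74179398]
```

Measured values match the sizes given: tote yaw is about 9.6° with its near end at about x=409, so the bar middle is about (522,120). The shelf front is 36 mm or more short of the far end. I'll move above the bar at the present height, with the yaw aligned.

```bash
python3 -m inch '{"delta_pos":[[-10,-8,0],[-30,-25,0],[-60,-51,0],[-90,-76,0],[-120,-101,0],[-150,-126,0],[-180,-152,0],[-210,-177,0],[-240,-202,0],[-270,-227,0],[-300,-253,0],[-330,-278,0],[-360,-303,0],[-390,-328,0],[-420,-354,0],[-445,-375,0],[-462,-389,0],[-473,-399,0],[-473,-399,0],[-473,-399,0]],"angular":[[0,0,-0.1],[0,0,-0.3],[0,0,-0.6],[0,0,-0.9],[0,0,-1.2],[0,0,-1.5],[0,0,-1.8],[0,0,-2.1],[0,0,-2.4],[0,0,-2.7],[0,0,-3],[0,0,-3.3],[0,0,-3.6],[0,0,-3.9],[0,0,-4.2],[0,0,-4.5],[0,0,-4.7],[0,0,-4.9],[0,0,-4.9],[0,0,-4.9]]}' 85
cat > w.py <<'E'
from h import *
import sys
c=cams.camera("wrist"); np.savez("w.npz",**c); W=pts(c); Z=W[...,2]
cv2.imwrite("pics/%s.png"%sys.argv[1],cv2.cvtColor(c["img"],cv2.COLOR_RGB2BGR))
s=readout.sense(); print(s["time"],s["ee_pos"].round(1),s["tcp_rot"].round(3).tolist(),s["q"].round(2),"eye",c["eye"].round(1))
m=(Z>104)&(Z<120)&(W[...,0]>400)&(W[...,0]<640)&(W[...,1]>60)&(W[...,1]<190)
p=W[m][:,:2].astype(np.float32)
if len(p)>50:
    l=cv2.fitLine(p,cv2.DIST_HUBER,0,.01,.01).ravel(); print(len(p),"bar",l,np.degrees(np.arctan(l[1]/l[0])),"ends t",np.percentile((p-l[2:])@l[:2]*np.sign(l[0]),[0,2,98,100]),"z",np.median(Z[m]),cv2.minAreaRect(p))
E
python3 w.py c
```

```text
time: 2.1
ee_pos: [521.2, 120.3, 231.0]
tcp_rot: [[-0.986, -0.165, -0.001], [-0.165, 0.986, 0.0], [0.001, 0.0, -1.0]]
ft_force: [-0.3, 0.5, -0.7]
grip_width: 84.9
finger_force: 0.0
2.15 [521.1 120.8 231.1] [[-0.986, -0.166, -0.001], [-0.166, 0.986, 0.0], [0.001, 0.0, -1.0]] [ 0.02 -0.03  1.85  0.    1.32 -1.72] eye [455.5 108.8 374. ]
3703 bar [9.8484200e-01 1.7345391e-01 4.9818127e+02 1.1721954e+02] 9.988697 ends t [-90.82804871 -89.76527313 110.01150024 116.9731369 ] z 112.2778478326249 ((511.1910400390625, 118.888427734375), (207.68563842773438, 43.3035888671875), 9.737850189208984)
```

View pics/c.png

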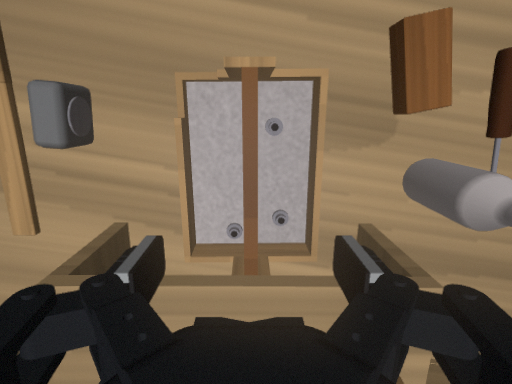

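The wrist view shows the bar vertical at column 250, rows 75–275, under the open fingers. The near post is at (250,65), the cut-down corner is upper left, and the nuts are at (274,127), (281,217) and (234,230). The bar line passes within 1 mm of the tool, so I'll descend and grip.

```bash
python3 -m inch '{"delta_pos":[[-1,0,8],[-1,0.4,25],[-1,0.4,45],[-1,0.4,65],[-1,0.4,85],[-1,0.4,105],[-1,0.4,122],[-1,0.4,135],[-1,0.4,144],[-1,0.4,150],[-1,0.4,151],[-1,0.4,151]],"angular":[[0,0,0],[0,0,-0.05],[0,0,-0.05],[0,0,-0.05],[0,0,-0.05],[0,0,-0.05],[0,0,-0.05],[0,0,-0.05],[0,0,-0.05],[0,0,-0.05],[0,0,-0.05],[0,0,-0.05]]}' && python3 -m inch '{"delta_pos":[[0,0,0],[0,0,0],[0,0,0],[0,0,0],[0,0,0],[0,0,0],[0,0,0],[0,0,0],[0,0,0],[0,0,0],[0,0,0],[0,0,0]],"angular":[[0,0,0],[0,0,0],[0,0,0],[0,0,0],[0,0,0],[0,0,0],[0,0,0],[0,0,0],[0,0,0],[0,0,0],[0,0,0],[0,0,0]]}' 5 80
```

```text
time: 3.35
ee_pos: [523.0, 121.2, 80.7]
tcp_rot: [[-0.985, -0.17, 0.001], [-0.17, 0.985, 0.0], [-0.001, -0.0, -1.0]]
ft_force: [0.3, 0.3, 0.3]
grip_width: 85.1
finger_force: 0.0
time: 4.55
ee_pos: [522.9, 121.2, 80.6]
tcp_rot: [[-0.985, -0.17, 0.0], [-0.17, 0.985, 0.0], [-0.001, -0.0, -1.0]]
ft_force: [-1.4, 0.9, 5.1]
grip_width: 12.9
finger_force: 79.1
```

```bash
python3 -m inch '{"delta_pos":[[0,0,-1],[0,0,-2],[0,0,-3],[0,0,-4],[0,0,-5],[0,0,-6],[0,0,-6],[0,0,-6]],"angular":[[0,0,0],[0,0,0],[0,0,0],[0,0,0],[0,0,0],[0,0,0],[0,0,0],[0,0,0]]}' 5 100; python3 w.py d
```

```text
time: 5.35
ee_pos: [522.6, 121.1, 86.3]
tcp_rot: [[-0.985, -0.17, 0.0], [-0.17, 0.985, -0.0], [-0.0, -0.0, -1.0]]
ft_force: [-0.5, -1.1, -4.0]
grip_width: 12.6
finger_force: 97.4
5.4 [522.6 121.1  86.3] [[-0.985, -0.17, -0.0], [-0.17, 0.985, -0.0], [0.0, -0.0, -1.0]] [ 0.02  0.17  1.94 -0.    1.04 -1.73] eye [456.9 109.2 229.3]
12232 bar [9.8559338e-01 1.6913208e-01 4.7396603e+02 1.1203636e+02] 9.73736 ends t [-59.16537476 -58.10929276  70.29640976  75.65261841] z 117.93613308857314 ((481.92510986328125, 114.70896911621094), (134.6569366455078, 44.233890533447266), 10.613428115844727)
```

View pics/d.png

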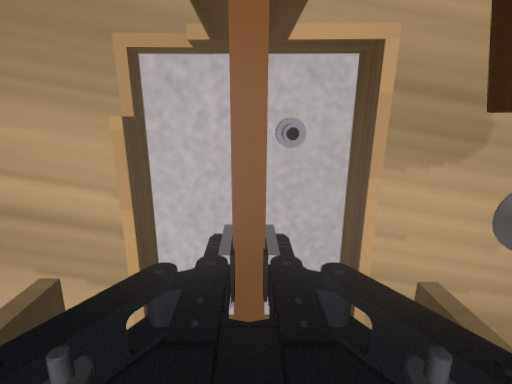

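The bar is firmly between the pads (bar at columns 230–268, pads around row 250). The tote is level, with its bar top at 118 mm, well under the 135 mm board. I'll draw it straight out by 100 mm.

```bash
python3 -m inch '{"delta_pos":[[1,0,0],[3,0,0],[6,0,0],[11,0,0],[17,0,0],[24,0,0],[31,0,0],[38,0,0],[45,0,0],[52,0,0],[59,0,0],[66,0,0],[73,0,0],[80,0,0],[87,0,0],[92,0,0],[96,0,0],[99,0,0],[100,0,0],[100,0,0]],"angular":[[0,0,0],[0,0,0],[0,0,0],[0,0,0],[0,0,0],[0,0,0],[0,0,0],[0,0,0],[0,0,0],[0,0,0],[0,0,0],[0,0,0],[0,0,0],[0,0,0],[0,0,0],[0,0,0],[0,0,0],[0,0,0],[0,0,0],[0,0,0]]}'
python3 - <<'E'
from h import *
c=cams.camera("top"); W=pts(c)
cv2.imwrite("pics/e.png",cv2.resize(cv2.cvtColor(c["img"],cv2.COLOR_RGB2BGR)[100:300,100:380],(784,560)))
E
```

```text
time: 7.4
ee_pos: [424.1, 104.1, 86.3]
tcp_rot: [[-0.985, -0.17, 0.0], [-0.17, 0.985, 0.0], [-0.0, -0.0, -1.0]]
ft_force: [-0.2, 0.3, -3.9]
grip_width: 13.0
finger_force: 97.4
```

View pics/e.png

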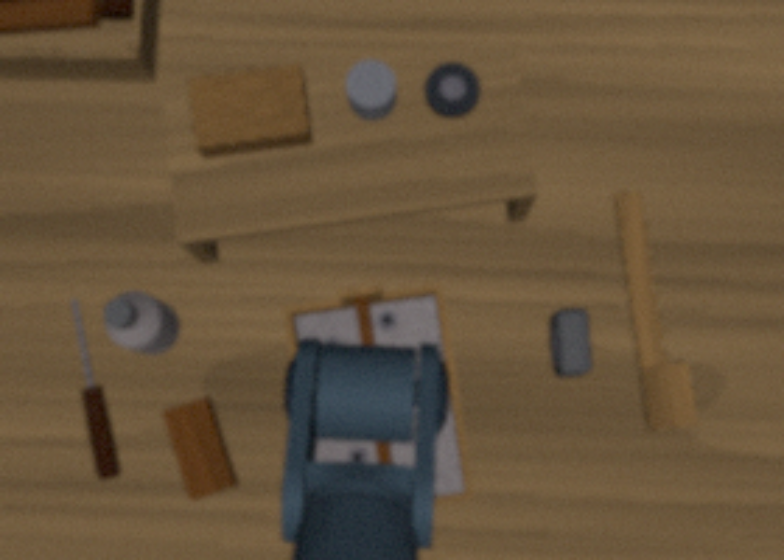

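The tote's far edge (row 295) is well clear of the board's front edge (rows 200–250), and nothing else has moved. I'll lift it.

```bash
python3 -m inch '{"delta_pos":[[0,0,-2],[0,0,-6],[0,0,-13],[0,0,-23],[0,0,-36],[0,0,-50],[0,0,-64],[0,0,-78],[0,0,-92],[0,0,-106],[0,0,-120],[0,0,-134],[0,0,-148],[0,0,-162],[0,0,-175],[0,0,-186],[0,0,-194],[0,0,-199],[0,0,-200],[0,0,-200]],"angular":[[0,0,0],[0,0,0],[0,0,0],[0,0,0],[0,0,0],[0,0,0],[0,0,0],[0,0,0],[0,0,0],[0,0,0],[0,0,0],[0,0,0],[0,0,0],[0,0,0],[0,0,0],[0,0,0],[0,0,0],[0,0,0],[0,0,0],[0,0,0]]}'; python3 -c "
from h import *
print(readout.sense()['q'].round(2))"
```

```text
time: 9.45
ee_pos: [423.9, 104.1, 286.0]
tcp_rot: [[-0.985, -0.17, -0.001], [-0.17, 0.985, 0.0], [0.001, 0.0, -1.0]]
ft_force: [-0.1, -0.7, -5.5]
grip_width: 12.6
finger_force: 97.5
[-0.02 -0.33  2.01 -0.    1.46 -1.76]
```

```bash
python3 -m inch '{"delta_pos":[[-1,0,0],[-2,0,0],[-4,0,0],[-7,0,0],[-10,0,0],[-13,0,0],[-16,0,0],[-19,0,0],[-22,0,0],[-25,0,0],[-28,0,0],[-31,0,0],[-34,0,0],[-37,0,0],[-40,0,0],[-43,0,0],[-46,0,0],[-48,0,0],[-50,0,0],[-50,0,0]],"angular":[[-0.03,-0.03,0],[-0.08,-0.08,0],[-0.15,-0.15,0],[-0.22,-0.22,0],[-0.3,-0.3,0],[-0.38,-0.38,0],[-0.46,-0.46,0],[-0.54,-0.54,0],[-0.62,-0.62,0],[-0.7,-0.7,0],[-0.78,-0.78,0],[-0.86,-0.86,0],[-0.94,-0.94,0],[-1.02,-1.02,0],[-1.1,-1.1,0],[-1.18,-1.18,0],[-1.26,-1.26,0],[-1.34,-1.34,0],[-1.4,-1.4,0],[-1.4,-1.4,0]]}'
python3 -c "
from h import *
print(readout.sense()['q'].round(2))"
```

```text
time: 11.45
ee_pos: [473.5, 112.5, 286.2]
tcp_rot: [[-0.979, -0.176, 0.099], [-0.161, 0.977, 0.141], [-0.122, 0.122, -0.985]]
ft_force: [-0.2, 0.0, -4.8]
grip_width: 12.4
finger_force: 97.5
[-0.08 -0.28  1.98  0.15  1.35 -1.85]
```

```bash
python3 -m inch '{"delta_pos":[[0,0,0],[0,0,0],[0,0,0],[0,0,0],[0,0,0],[0,0,0],[0,0,0],[0,0,0],[0,0,0],[0,0,0],[0,0,0],[0,0,0],[0,0,0],[0,0,0],[0,0,0],[0,0,0],[0,0,0],[0,0,0],[0,0,0],[0,0,0]],"angular":[[-0.03,-0.03,0],[-0.07,-0.07,0],[-0.12,-0.12,0],[-0.18,-0.18,0],[-0.24,-0.24,0],[-0.3,-0.3,0],[-0.36,-0.36,0],[-0.42,-0.42,0],[-0.48,-0.48,0],[-0.54,-0.54,0],[-0.6,-0.6,0],[-0.66,-0.66,0],[-0.72,-0.72,0],[-0.78,-0.78,0],[-0.84,-0.84,0],[-0.9,-0.9,0],[-0.96,-0.96,0],[-1.02,-1.02,0],[-1.08,-1.08,0],[-1.1,-1.1,0]]}'; python3 w.py f
```

```text
time: 13.45
ee_pos: [473.3, 112.5, 286.2]
tcp_rot: [[-0.966, -0.189, 0.175], [-0.143, 0.958, 0.248], [-0.215, 0.215, -0.953]]
ft_force: [-0.5, 0.0, -5.0]
grip_width: 12.5
finger_force: 97.5
13.5 [473.3 112.5 286.3] [[-0.966, -0.189, 0.175], [-0.143, 0.958, 0.248], [-0.215, 0.215, -0.953]] [-0.15 -0.34  2.04  0.29  1.31 -1.95] eye [383.9  67.1 408.1]
```

View pics/f.png

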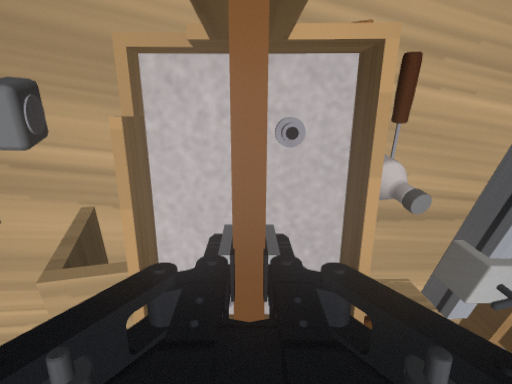

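The tote hasn't moved in the grip (its outline is the same in the wrist view), but the visible nut is still at (291,132). I'll continue slowly.

```bash
python3 -m inch '{"delta_pos":[[0,0,0],[0,0,0],[0,0,0],[0,0,0],[0,0,0],[0,0,0],[0,0,0],[0,0,0],[0,0,0],[0,0,0],[0,0,0],[0,0,0]],"angular":[[-0.02,-0.02,0],[-0.06,-0.06,0],[-0.11,-0.11,0],[-0.16,-0.16,0],[-0.21,-0.21,0],[-0.26,-0.26,0],[-0.31,-0.31,0],[-0.36,-0.36,0],[-0.41,-0.41,0],[-0.46,-0.46,0],[-0.5,-0.5,0],[-0.5,-0.5,0]]}'; python3 w.py g
cat > n.py <<'E'
from h import *
c=dict(np.load("w.npz")); g=c["img"].astype(int)
roi=np.zeros((384,512),np.uint8); cv2.fillPoly(roi,[np.array([[150,62],[226,62],[226,230],[160,255]]),np.array([[272,62],[350,62],[338,255],[275,225]])],1)
m=((g.sum(-1)<330)&(roi>0)).astype(np.uint8)
n,l,s,ce=cv2.connectedComponentsWithStats(m)
print([(ce[i].round(0).tolist(),int(s[i,4])) for i in range(1,n) if s[i,4]>15])
E
python3 n.py
```

```text
time: 14.7
ee_pos: [473.3, 112.5, 286.2]
tcp_rot: [[-0.958, -0.198, 0.209], [-0.131, 0.946, 0.296], [-0.256, 0.256, -0.932]]
ft_force: [-0.8, 0.1, -4.5]
grip_width: 12.2
finger_force: 97.6
14.75 [473.4 112.5 286.3] [[-0.958, -0.198, 0.209], [-0.131, 0.946, 0.296], [-0.256, 0.256, -0.932]] [-0.18 -0.36  2.07  0.35  1.29 -2.  ] eye [379.7  61.1 402.5]
[([216.0, 68.0], 159), ([221.0, 77.0], 33), ([174.0, 149.0], 27), ([166.0, 151.0], 52), ([158.0, 154.0], 100), ([225.0, 228.0], 19), ([174.0, 232.0], 54), ([170.0, 238.0], 77), ([165.0, 246.0], 101)]
```

Blobs have appeared near the low side, so I'll look.

View pics/g.png

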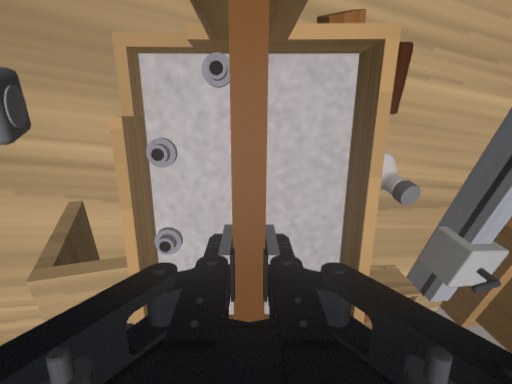

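All three nuts are now sliding: two along the right wall at (162,152) and (168,240), and one at the near wall at (217,70). The pick corner is at (140,55). I'll ease on to 30°.

```bash
python3 -m inch '{"delta_pos":[[0,0,0],[0,0,0],[0,0,0],[0,0,0],[0,0,0],[0,0,0],[0,0,0],[0,0,0],[0,0,0],[0,0,0],[0,0,0],[0,0,0],[0,0,0],[0,0,0],[0,0,0],[0,0,0],[0,0,0],[0,0,0],[0,0,0],[0,0,0]],"angular":[[-0.02,-0.02,0],[-0.06,-0.06,0],[-0.12,-0.12,0],[-0.19,-0.19,0],[-0.26,-0.26,0],[-0.33,-0.33,0],[-0.4,-0.4,0],[-0.47,-0.47,0],[-0.54,-0.54,0],[-0.61,-0.61,0],[-0.68,-0.68,0],[-0.75,-0.75,0],[-0.82,-0.82,0],[-0.89,-0.89,0],[-0.96,-0.96,0],[-1.03,-1.03,0],[-1.1,-1.1,0],[-1.17,-1.17,0],[-1.22,-1.22,0],[-1.24,-1.24,0]]}'; python3 -m inch '{"delta_pos":[[0,0,0],[0,0,0],[0,0,0],[0,0,0],[0,0,0],[0,0,0],[0,0,0],[0,0,0],[0,0,0],[0,0,0]],"angular":[[0,0,0],[0,0,0],[0,0,0],[0,0,0],[0,0,0],[0,0,0],[0,0,0],[0,0,0],[0,0,0],[0,0,0]]}'; python3 w.py i
```

```text
time: 16.75
ee_pos: [473.3, 112.5, 286.2]
tcp_rot: [[-0.931, -0.225, 0.288], [-0.093, 0.908, 0.409], [-0.353, 0.354, -0.866]]
ft_force: [1.2, 0.0, -5.2]
grip_width: 12.6
finger_force: 97.6
time: 17.75
ee_pos: [473.4, 112.6, 286.3]
tcp_rot: [[-0.931, -0.225, 0.288], [-0.093, 0.908, 0.408], [-0.353, 0.353, -0.866]]
ft_force: [-0.8, -0.3, -5.2]
grip_width: 12.6
finger_force: 97.6
17.8 [473.4 112.6 286.3] [[-0.931, -0.225, 0.288], [-0.093, 0.908, 0.408], [-0.353, 0.353, -0.866]] [-0.26 -0.41  2.13  0.51  1.26 -2.12] eye [370.2  47.6 386.6]
```

View pics/i.png

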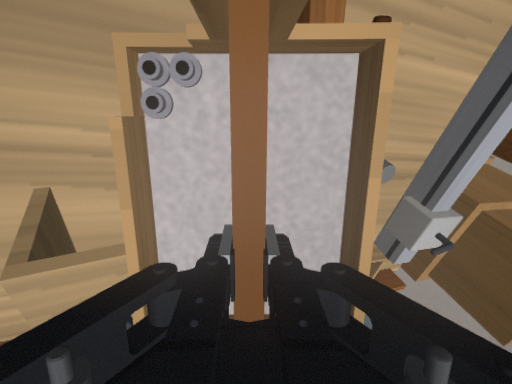

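All three nuts sit flat and packed into the cut-down corner, at (153,68), (184,69) and (156,102). The tilt is 30.0° (tool z-axis vertical component 0.866), the lowest corner is about 145 mm up, and the arm is at rest.

```bash
python3 -c "
from workcell import finish_job
print(finish_job())"
```

```text
the job is handed in; nothing more can be done
None
```

Job handed in at about 18 s: the tote is out from under the shelf and held by its bar, still in the air at a 30° tilt about 145 mm up, with all three nuts in the cut-down corner, none spilled, and no sign of anything else moved.

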